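Pull two spatula tips from a locked clip strip

TASK

Release the transport lock on the spatula-tip strip: keep its thumb button pressed while you slide the black grip block away from the tips as far as it goes. Then pull the two broad square-headed tips up out of their spring clips, one at a time, and set each in the metal tray without dropping it. Leave the lock open, the round-headed and the narrow tip seated in their clips, and the other things on the table where they are.

Things in the scene. Friction and masses are not known exactly. Their poses are not given: they have to be found in the camera images.
- clip_strip: Wooden board 76 x 206 x 10 mm (x, y, z), fixed, with four sprung clips in a row at y = -60, -20, 20, 60 mm. Origin: underside, middle of the row. z up, x away from the robot, y to its left, turned at most 0.3 rad. Any tip may stand in any clip. Apart from tips (tops 78 to 84 mm above the table) and the lock's grip block, all is below 43 mm above the table.
- lock (a joint): Slide of the lock, a flat aluminium comb over the flanges of all four tips, m. 0 = locked, no tip can be lifted; 0.020 = fully open (tips are free from 0.016). Grows as the black grip block moves along the strip's -y, away from the tips. A catch holds it at 0 unless the button is kept pressed; let go beyond 0.015 the catch springs out and holds it open. Sliding takes 1 to 3 N.
- lock_button (a joint): Travel of the thumb button, m: 0 = out, 0.005 = fully in; at least 0.004 frees the slide. A 16 mm disc standing 6 mm out of the grip block's -x side (facing the robot), pressed along strip +x; starts at 2 N, 5 N holds it in. A pinch of 10 to 20 N along x, one finger on the button and one on the block's far side, holds it in.
- lock_grip (a point): Middle of the black grip block, at the height of the button's centre (66 mm above the table); moves with the lock. Block 24 mm (x) by 22 mm (y), from 42 to 82 mm above the table, 30 mm over the button along x. At joint 0 it is 96 mm along -y from the strip's origin. Keep fingertips 45 mm or more above the table.
- tip_broad_a: Steel spatula tip, upright in a clip. Origin: centre of the foot's underside, 10 mm above the table; axes as the strip's. Foot 10 x 12 mm (x, y); flange 24 x 14 mm at 22-26 mm up; above it 9 mm thick (x). 40 g. Head: broad square paddle 28 mm wide (y), from 46 to 74 mm up. To be taken out.
- tip_broad_b: Steel spatula tip, upright in a clip. Origin: centre of the foot's underside, 10 mm above the table; axes as the strip's. Foot 10 x 12 mm (x, y); flange 24 x 14 mm at 22-26 mm up; above it 9 mm thick (x). 40 g. Head: broad square paddle 28 mm wide (y), from 46 to 74 mm up. To be taken out.
- tip_round: Steel spatula tip, upright in a clip. Origin: centre of the foot's underside, 10 mm above the table; axes as the strip's. Foot 10 x 12 mm (x, y); flange 24 x 14 mm at 22-26 mm up; above it 9 mm thick (x). 40 g. Head: round disc 22 mm across, top 68 mm up. Stays in its clip.
- tip_narrow: Steel spatula tip, upright in a clip. Origin: centre of the foot's underside, 10 mm above the table; axes as the strip's. Foot 10 x 12 mm (x, y); flange 24 x 14 mm at 22-26 mm up; above it 9 mm thick (x). 40 g. Head: straight bar 9 mm wide (y), top 74 mm up. Stays in its clip.
- tip_broad_a_mid (a point): Middle of tip_broad_a, on its axis 37 mm above its foot. Best grip: fingers closing along strip x on the 9 mm thick head, about 58 mm above the foot (68 mm above the table), fingertips no lower than 45 mm above the table; pinch 20 to 30 N. 
- tip_broad_b_mid (a point): Middle of tip_broad_b, as for tip_broad_a. Two spring jaws, on the tip's +x and -x sides, snap over a bead on the foot: a straight upward pull of about 5 to 10 N frees a tip; it leaves the detent within 12 mm and is clear of the clip 35 mm up.
- tray: Plain open aluminium tray, fixed, 126 mm (x) by 170 mm (y), rim 22 mm above the table, walls and floor 3 mm thick. Origin: centre of its underside; z up.
- lacquer_jar: Lidded white jar with black lid, 54 mm across, 62 mm high; origin under its centre. Bystander.
- resin_jar: Lidded pinkish jar with pale lid, 48 mm across, 70 mm high; origin under its centre. Bystander.
- glue_tube: Tube of glue lying flat, 146 by 42 by 28 mm; origin under its centre. Bystander.
Mind the look-alikes: they are no part of the job. Leave any red look-alike of the tip_broad_a alone.

How it is judged:
By the outcome, as a careful person would: the job done as asked, in the order asked, and still so for the second after the job is handed in, with the robot touching nothing.
It also fails if it takes over 67 s, if anything falls off the work surface, if the arm or the gripper's body presses on something with over 40 N, if the wrist force passes 120 N, or if a joint passes its speed limit or range.

ROBOT

A 7-joint arm with a two-finger parallel gripper is mounted at the origin on the work surface; the furniture and walls round the work are solid. World frame = base frame: x ahead of the robot, y to its left, z up, the work surface at z = 0. Lengths are in m, angles in degrees, forces in N, time in s.
With the tool pointing down it reaches from about 0.35 to 0.775 m from the base axis. Payload 3.1 kg.
Tool frame: the origin (TCP) lies on the front face of the gripper's body, between the roots of the fingers; the fingertips stand 73 mm ahead of it and the grasp point (between the pads) lies 54 mm ahead of it; z points along the fingers, y is the line along which they close (so a half turn about z gives the same grasp; the last joint's range is limited). The gripper opens to 85 mm and grips with 20 to 120 N. Pads are 22 mm wide; open, the fingers measure 114 mm over their backs; the gripper's body (76 mm by 85 mm) begins 54 mm behind the grasp point. The pads swing forward as they close: fully open they stand 13 mm farther back than shut.
Start: joints at [61.954, 17.813, 0.802, 86.603, -0.252, 75.585, -1.558], TCP at [0.238, -0.496, 0.304] pointing down, gripper open.
Joint ranges: [-154.91, 154.91], [-16.99, 109.72], [-72.82, 74.43], [7.12, 147.25], [-82.49, 262.49], [11.32, 116.49], [-174.64, 174.64]. Speed limits (degrees/s): [159.86, 159.86, 180, 180, 180, 180, 180].

INTERFACE

Orientations are given as [roll, pitch, yaw] about the fixed x, y, z axes, in that order (R = Rz(yaw) Ry(pitch) Rx(roll)).
In Python, from station import * gives the robot as it stands. Calls block until the motion is done:
- goto(position, orientation): joint-space move of the TCP to a pose.
- line_to(position, frame=None, max_speed=0.15): straight line of the TCP; frame=None keeps the orientation; max_speed is the mean speed in m/s.
- movej(angles): joint-space move.
- gripper_to(opening): finger opening in m; the grip force is fixed at half the most; returns when the fingers have stopped.
- pause(seconds).
- solve_ik(position, orientation): joint angles nearest the present ones, or None.
- snapshot(name): name is "scene" or "top" or "wrist"; returns a dict with "image" (480x640x3 uint8, red, green, blue), "K" (3x3 intrinsics, pixels), "dist" ([k1, k2, p1, p2, k3] as OpenCV has them; the pictures are not rectified), "pose" (4x4, takes a point from camera to world coordinates). Camera axes: x right, y up, looking along -z (the intrinsics and any distortion apply to the point x, -y, -z); pixel columns grow to the right and rows downward; lengths in m; the calibration is good to about 2 mm. A picture is of the moment at which its call begins. There is no depth.
A pose or a line that the arm cannot do raises PlanningError and nothing moves.
- sign_off(): hands the job in; it is judged then, once.
Readings, each from a call of its own:
- get_time(): time.
- get_q(): joint angles.
- get_qvel(): joint speeds.
- get_joint_efforts(): joint torques, N m.
- get_position(): TCP position.
- get_eef_rot(): TCP orientation.
- get_contact_force(): force on the tool from outside, world axes, zero at the start.
- get_wrist_torque(): the same for the moment, N m.
- get_gripper_width(): finger opening in m.
- get_grip_force(): force on a finger pad.
Only numpy, scipy, OpenCV 4.12 (cv2) and the standard library are available. Lean on these libraries where they do the work, as an engineer would, in place of code of your own. Each camera call takes 0.05 s, during which the arm holds its last target. There are 200 camera calls.

## Working session

There is one attempt and no reset: what is moved stays moved. The work goes in short steps, each a Python script; the robot and the scene stay as the last script left them, time stands still between calls to the robot, and variables do not carry over. Pictures are saved under pics/ and viewed, at most 10 in all, crops included, and the job is handed in when it is done.

```bash
mkdir -p pics; python3 - <<'E'
from station import *
import cv2,pickle
d={}
for n in ("scene","top"):
    s=snapshot(n); d[n]=s
    cv2.imwrite(f"pics/{n}0.png",s["image"][:,:,::-1])
    print(n,s["K"],s["dist"],s["pose"])
pickle.dump(d,open("d0.pkl","wb")); print(get_time(),get_eef_rot())
E
```

```text
scene [[493.1375101    0.         310.53592097]
 [  0.         493.1375101  239.96985984]
 [  0.           0.           1.        ]] [-0.05088494  0.          0.          0.          0.        ] [[ 0.43399107  0.36546184 -0.82346184 -0.28721624]
 [-0.9008928   0.16932229 -0.39965251 -0.56005105]
 [-0.0066273   0.91529646  0.4027263   0.48075793]
 [ 0.          0.          0.          1.        ]]
top [[530.59798921   0.         327.45631588]
 [  0.         530.59798921 235.34903281]
 [  0.           0.           1.        ]] [-0.00589942  0.          0.          0.          0.        ] [[ 0.01172001  0.9976311  -0.06778523  0.43023613]
 [-0.99981233  0.01064592 -0.01618517 -0.16990191]
 [-0.0154252   0.06796219  0.99756865  1.13591633]
 [ 0.          0.          0.          1.        ]]
0.1 [-1.79880693e+02  5.94338644e-03  2.56586888e+01]
```

View pics/top0.png

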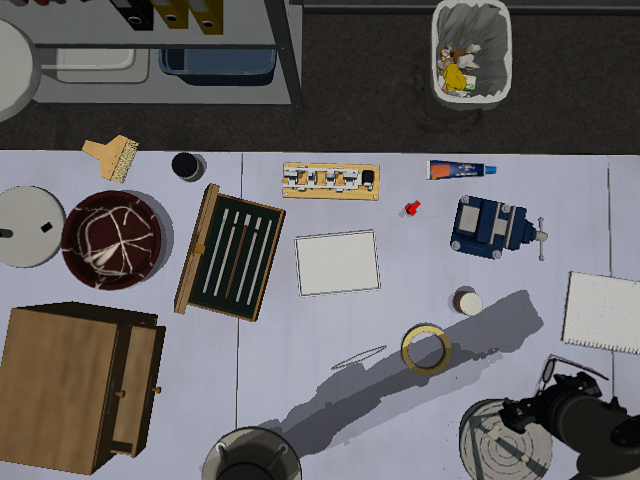

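View pics/scene0.png

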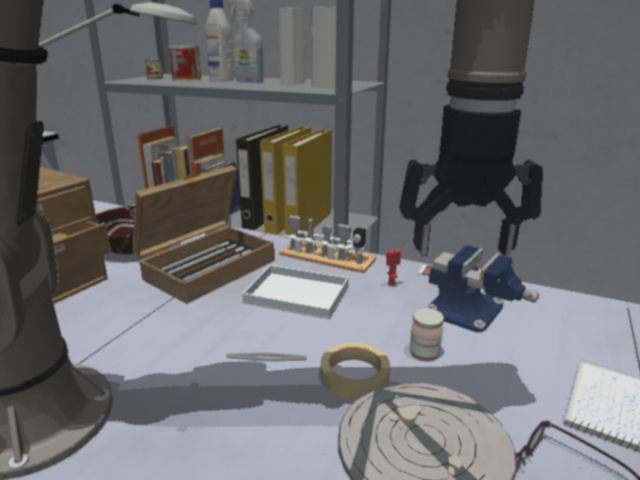

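Top view: the strip is at about (331,181), with the black grip block at (368,177). The tray is at (338,262), and the red look-alike at (412,208). Next I'll locate the strip and tray coarsely and look closer with crops.

```bash
cat > h.py <<'E'
import numpy as np, cv2
def ray(s,px):
    px=np.array(px,float).reshape(-1,1,2)
    u=cv2.undistortPoints(px,s["K"],np.array(s["dist"])).reshape(-1,2)
    d=np.c_[u[:,0],-u[:,1],-np.ones(len(u))]@s["pose"][:3,:3].T
    return s["pose"][:3,3],d
def plane(s,px,z):
    o,d=ray(s,px); return o+d*((z-o[2])/d[:,2])[:,None]
def proj(s,P):
    P=np.atleast_2d(P); c=(P-s["pose"][:3,3])@s["pose"][:3,:3]
    c=c*[1,-1,-1]
    return cv2.projectPoints(c,np.zeros(3),np.zeros(3),s["K"],np.array(s["dist"]))[0].reshape(-1,2)
E
python3 - <<'E'
from h import *; import pickle
d=pickle.load(open("d0.pkl","rb")); s=d["top"]; im=s["image"]
hsv=cv2.cvtColor(im,cv2.COLOR_RGB2HSV)
m=cv2.inRange(hsv,(8,70,120),(28,255,255)); r=np.zeros_like(m); r[155:208,272:392]=m[155:208,272:392]
r=cv2.morphologyEx(r,cv2.MORPH_CLOSE,np.ones((3,3)))
p=np.argwhere(r)[:,::-1].astype(np.float32); b=cv2.boxPoints(cv2.minAreaRect(p)); print(b); w=plane(s,b,.01); print(w,w.mean(0))
e=np.diff(np.vstack([w,w[:1]]),axis=0); print(np.linalg.norm(e,axis=1),np.degrees(np.arctan2(e[:,1],e[:,0])))
print("tray",plane(s,[(295,236),(375,230),(380,289),(300,296)],.022))
print("block",plane(s,[(368,177)],.082),"red",plane(s,[(412,208)],.03),"resin",plane(s,[(468,302)],.06))
a=cv2.resize(im[150:310,270:430],(600,600),interpolation=cv2.INTER_CUBIC)
cv2.imwrite("pics/c1.png",a[:,:,::-1])
E
```

```text
[[282.41022 196.6403 ]
 [283.4029  161.89723]
 [378.9535  164.62724]
 [377.96082 199.37032]]
[[ 0.58876586 -0.05422202  0.01      ]
 [ 0.66404655 -0.05503478  0.01      ]
 [ 0.65987098 -0.26025667  0.01      ]
 [ 0.58484546 -0.25851753  0.01      ]] [ 0.62438221 -0.15700775  0.01      ]
[0.07528508 0.20526437 0.07504567 0.20433313] [ -0.61856431 -91.16561484 178.67208376  88.90063769]
tray [[ 0.50382342 -0.08347684  0.022     ]
 [ 0.5182692  -0.25169265  0.022     ]
 [ 0.39486811 -0.26281803  0.022     ]
 [ 0.37826511 -0.0959292   0.022     ]]
block [[ 0.61991053 -0.23268254  0.082     ]] red [[ 0.56461117 -0.32815477  0.03      ]] resin [[ 0.3722016  -0.43628863  0.06      ]]
```

View pics/c1.png

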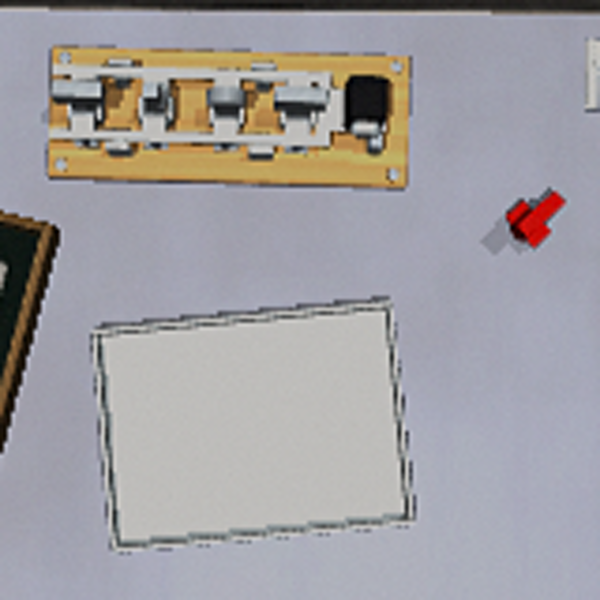

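The crop shows, from left (+y) to right: broad (80,95), narrow (155,98), round (228,98), broad (300,98), then the block at (367,97) with its button toward the robot. Strip yaw is about -1.2°. Next, a wrist view from above.

```bash
python3 - <<'E'
from station import *
import cv2,pickle
for y in (88.8,-91.2): print(y,solve_ik([0.59,-0.17,0.33],[180,0,y]),solve_ik([0.62,-0.235,0.12],[180,0,y]))
y=88.8
q=solve_ik([0.59,-0.17,0.33],[180,0,y])
if q is None: y=-91.2
goto([0.59,-0.17,0.33],[180,0,y])
s=snapshot("wrist"); pickle.dump(s,open("w1.pkl","wb")); cv2.imwrite("pics/w1.png",s["image"][:,:,::-1])
print(get_time(),get_position(),get_eef_rot(),s["pose"],get_gripper_width(),get_contact_force())
E
```

```text
88.8 [ 29.24199986  26.72450697 -23.21640564  72.1145901   10.28491804
  83.16535594   5.84209759] [ 30.77201828  40.57668354 -18.76173604  79.6855357   13.71045191
  61.96870296   8.56453602]
-91.2 [  13.5198692    24.91844874    1.4791689    72.86704276   -0.62894431
   82.2222671  -166.25348849] [  13.02089025   39.26760856   10.09448938   80.56975482   -7.30137586
   60.79904474 -156.75463347]
1.9 [ 0.58922215 -0.17249548  0.32983441] [-1.79955988e+02  8.83904083e-02  8.85672046e+01] [[ 9.99669899e-01  2.47994597e-02  6.71409620e-03  5.90785921e-01]
 [-2.56918858e-02  9.63504459e-01  2.66456534e-01 -1.05541802e-01]
 [ 1.38916452e-04 -2.66541074e-01  9.63823551e-01  3.98899976e-01]
 [ 0.00000000e+00  0.00000000e+00  0.00000000e+00  1.00000000e+00]] 0.08580051304485664 [0.70757692 0.03376658 0.10777569]
```

View pics/w1.png

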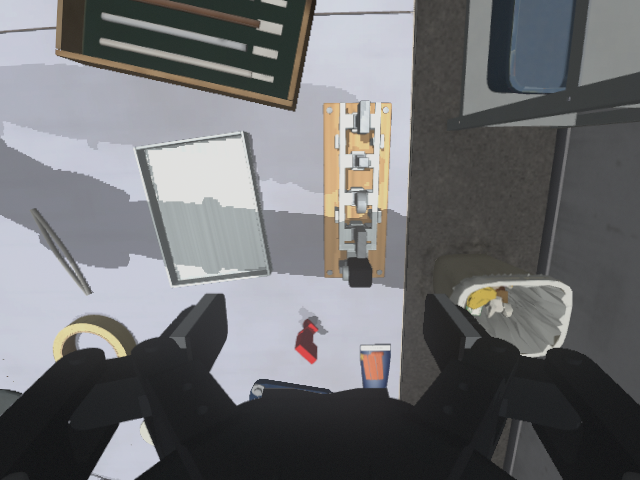

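The wrist view shows the strip spanning (323,102) to (391,278). The block is at (360,272) with its button on the left, the broad heads are at (363,116) and (361,240), and the tray is at about (200,208). I'll enlarge the strip for accurate positions.

```bash
python3 - <<'E'
from h import *; import pickle
s=pickle.load(open("w1.pkl","rb")); im=s["image"]
a=cv2.resize(im[90:290,300:410],None,fx=3,fy=3,interpolation=cv2.INTER_CUBIC)
t=pickle.load(open("d0.pkl","rb"))["top"]["image"][155:205,278:388]
t=cv2.resize(t,None,fx=4,fy=4,interpolation=cv2.INTER_CUBIC)
c=np.zeros((600,790,3),np.uint8); c[:600,:330]=a; c[:200,340:780]=t
cv2.imwrite("pics/c2.png",c[:,:,::-1])
w=plane(s,[(323,102),(391,102),(391,278),(324,278)],.01); print(w,w.mean(0))
g=cv2.cvtColor(im,cv2.COLOR_RGB2GRAY); m=np.zeros_like(g); m[250:292,335:380]=(g[250:292,335:380]<45)*255
p=np.argwhere(m)[:,::-1].astype(np.float32);b=cv2.boxPoints(cv2.minAreaRect(p));print(b)
E
```

```text
[[ 0.59011193 -0.05341474  0.01      ]
 [ 0.66467666 -0.05511787  0.01      ]
 [ 0.66990243 -0.2614839   0.01      ]
 [ 0.58577676 -0.25924864  0.01      ]] [ 0.62761695 -0.15731629  0.01      ]
[[0. 0.]
 [0. 0.]
 [0. 0.]
 [0. 0.]]
```

View pics/c2.png

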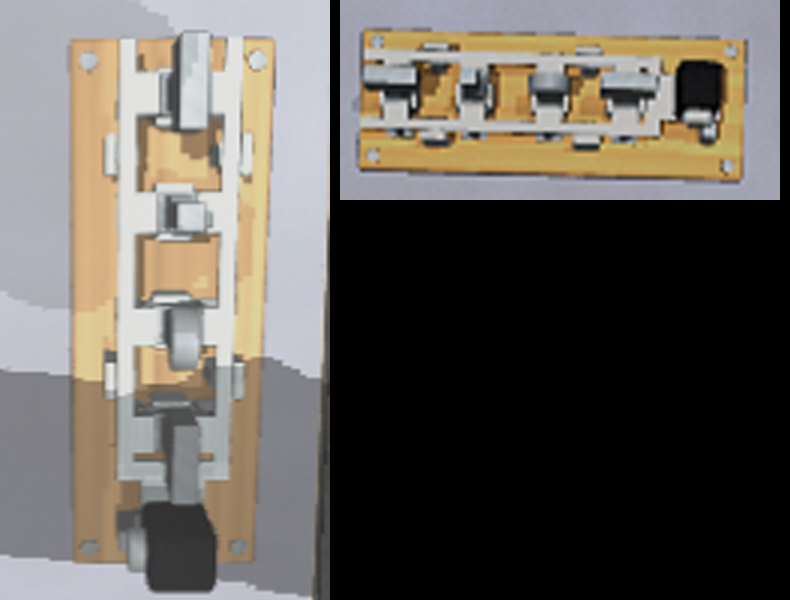

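Enlarged, the block's top face centre is at crop (183,568), and the broad-head tops are at about (202,80) and (186,477). The narrow tip's top is at (192,218).

```bash
python3 - <<'E'
from h import *; import pickle
s=pickle.load(open("w1.pkl","rb")); t=pickle.load(open("d0.pkl","rb"))["top"]
f=lambda L:[(300+u/3-.33,90+v/3-.33) for u,v in L]
g=lambda L:[(278+(u-340)/4-.4,155+v/4-.4) for u,v in L]
w=plane(s,f([(70,38),(275,38),(254,560),(72,560)]),.01); print("wboard",w,w.mean(0))
w=plane(t,g([(362,28),(746,41),(742,181),(358,168)]),.01); print("tboard",w,w.mean(0))
print("wblock",plane(s,f([(183,568)]),.082),"wtips",plane(s,f([(202,80),(192,218),(186,477)]),.084))
print("tblock",plane(t,g([(701,84)]),.082),"ttips",plane(t,g([(391,74),(628,80)]),.084))
E
```

```text
wboard [[ 0.59010621 -0.05376162  0.01      ]
 [ 0.6650543  -0.05547287  0.01      ]
 [ 0.66146219 -0.25902074  0.01      ]
 [ 0.58542253 -0.25700974  0.01      ]] [ 0.62551131 -0.15631624  0.01      ]
tboard [[ 0.66468798 -0.05437109  0.01      ]
 [ 0.65939061 -0.26057273  0.01      ]
 [ 0.58381755 -0.2588195   0.01      ]
 [ 0.58884648 -0.0535554   0.01      ]] [ 0.62418566 -0.15682968  0.01      ]
wblock [[ 0.62418806 -0.23287259  0.082     ]] wtips [[ 0.62933105 -0.07634535  0.084     ]
 [ 0.62645559 -0.11659289  0.084     ]
 [ 0.62485428 -0.19990838  0.084     ]]
tblock [[ 0.622742   -0.23236396  0.082     ]] ttips [[ 0.62605773 -0.0769369   0.084     ]
 [ 0.62407079 -0.19573713  0.084     ]]
```

```bash
cat > r.py <<'E'
from station import *
import numpy as np
YAW=88.74; a=np.radians(-1.26); X=np.array([np.cos(a),np.sin(a),0]); Y=np.array([-np.sin(a),np.cos(a),0])
O=np.array([0.6249,-0.1366,0]); OR=[180,0,YAW]
def at(x,y,z): return list(O+X*x+Y*y+np.array([0,0,z]))
def st(l=""): print(l,"t%.2f"%get_time(),"p",np.round(get_position(),4),"F",np.round(get_contact_force(),1),"w%.4f"%get_gripper_width(),"g",np.round(get_grip_force(),1))
E
python3 - <<'E'
from r import *; import cv2
print(at(0,-.096,.121))
goto(at(0,-.096,.20),OR)
line_to(at(0,-.096,.121)); pause(.3); st("down"); print(get_eef_rot())
for w in (.04,.032,.028,.026,.025):
    gripper_to(w); st(w)
s=snapshot("wrist"); cv2.imwrite("pics/w2.png",s["image"][:,:,::-1])
E
```

```text
[np.float64(0.6227890198951195), np.float64(-0.23257678762595047), np.float64(0.121)]
down t3.52 p [ 0.6233 -0.2327  0.1221] F [-0.3 -0.  -0.4] w0.0852 g 0.0
[1.79897749e+02 3.18150574e-02 8.87346359e+01]
0.04 t4.03 p [ 0.6227 -0.2326  0.1209] F [ 0.2 -0.8 -0.5] w0.0399 g 0.0
0.032 t4.28 p [ 0.6223 -0.2326  0.1209] F [-1.9 -0.6  0.4] w0.0322 g 0.7
0.028 t4.49 p [ 0.6223 -0.2326  0.1209] F [-3.   0.5  1.8] w0.0284 g 1.7
0.026 t4.71 p [ 0.623  -0.2326  0.1211] F [-1.3 -0.4  0.6] w0.0260 g 3.7
0.025 t4.92 p [ 0.6235 -0.2326  0.1212] F [ 1.  -0.6  0.1] w0.0250 g 5.2
```

View pics/w2.png

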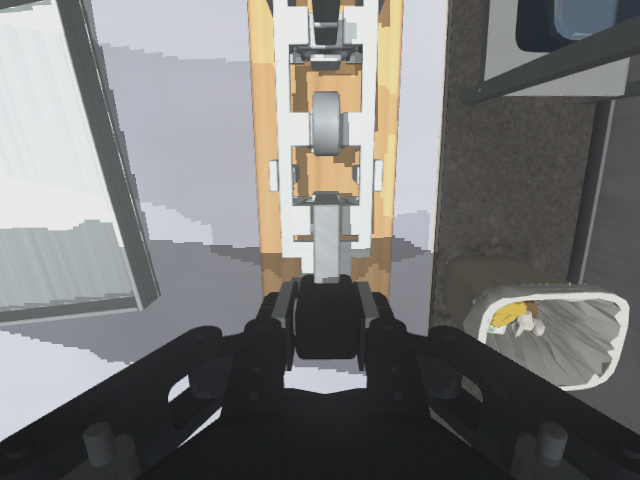

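The block, at (328,320), is held between both pads with the button in. I'll tighten slightly and slide.

```bash
python3 - <<'E'
from r import *
for w in (.0245,.024,.0235,.023,.0225):
    gripper_to(w); st(w)
    if get_grip_force()>12: break
if get_grip_force()>9:
    p=np.array(get_position()); 
    for d in (.006,.012,.018,.0215):
        line_to(at(0,-.096-d,.121),max_speed=.03); st(d)
        if np.linalg.norm(get_contact_force()[:2])>12: break
    pause(.3); st("end")
E
```

```text
0.0245 t5.19 p [ 0.6236 -0.2327  0.1213] F [ 2.4 -0.2 -0. ] w0.0248 g 6.4
0.024 t5.41 p [ 0.6237 -0.2327  0.1213] F [ 4.9 -1.1 -0.5] w0.0245 g 11.4
0.0235 t5.62 p [ 0.6239 -0.2326  0.1214] F [ 5.9 -1.  -1.7] w0.0237 g 16.2
0.006 t5.97 p [ 0.6238 -0.2383  0.1213] F [ 4.7 -0.7 -1.4] w0.0239 g 16.3
0.012 t6.33 p [ 0.6236 -0.2443  0.1214] F [ 5.  -0.1 -1.4] w0.0235 g 16.3
0.018 t6.67 p [ 0.6235 -0.2502  0.1214] F [ 5.4 -0.9 -1.2] w0.0238 g 16.3
0.0215 t6.94 p [ 0.6235 -0.2528  0.1213] F [ 4.9  1.4 -1.1] w0.0237 g 16.1
end t7.24 p [ 0.6235 -0.2528  0.1213] F [ 5.3  1.  -0.1] w0.0241 g 16.1
```

```bash
python3 - <<'E'
from r import *; import cv2
gripper_to(.04); gripper_to(.085)
line_to(at(0,-.117,.2)); 
goto(at(0,-.06,.2),OR)
s=snapshot("wrist"); im=s["image"]
t=snapshot("top")["image"]
c=np.zeros((480,800,3),np.uint8); c[:,:320]=im[:,160:480]; c[:220,320:800]=cv2.resize(t[150:205,275:395],None,fx=4,fy=4,interpolation=2)
cv2.imwrite("pics/w3.png",c[:,:,::-1]); st()
E
```

```text
t9.18 p [ 0.6228 -0.1972  0.1986] F [ 0.5 -0.7  0.9] w0.0849 g 0.0
```

View pics/w3.png

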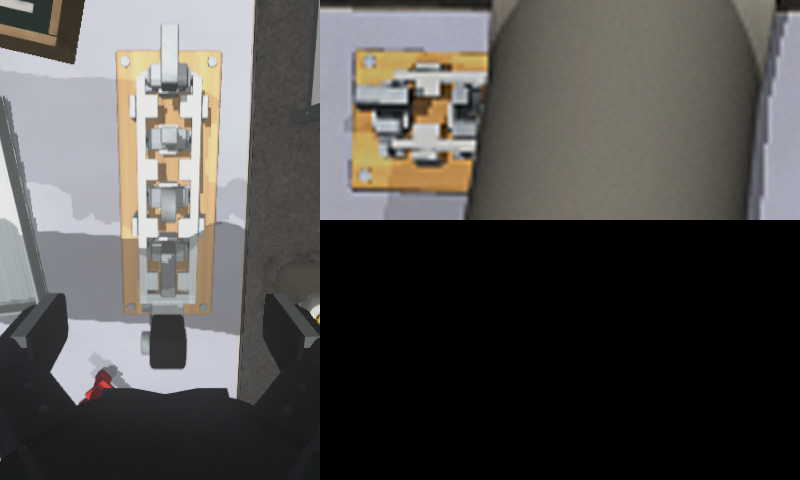

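The slide is open: the comb bars are off the flanges, the block at (168,340) is beyond the board end and its button is out. All four tips are seated. Next I'll take the near broad tip.

```bash
cat >> r.py <<'E'
def grab(y):
    goto(at(0,y,.2),OR); line_to(at(0,y,.122)); pause(.2); st("down")
    gripper_to(.03); gripper_to(.013); st()
    for w in (.010,.009,.0085,.008,.0075,.007,.0065,.006,.0055):
        gripper_to(w); 
        if get_grip_force()>23: break
    st("grip %.4f"%w)
def lift(y):
    line_to(at(0,y,.136),max_speed=.03); st("detent")
    line_to(at(0,y,.165),max_speed=.06); st("clear")
    line_to(at(0,y,.21)); st("up")
E
python3 - <<'E'
from r import *; import cv2
grab(-.06)
if get_grip_force()>18: lift(-.06)
s=snapshot("wrist"); cv2.imwrite("pics/w4.png",s["image"][:,:,::-1])
E
```

```text
down t10.29 p [ 0.6246 -0.1968  0.1237] F [ 0.2 -0.2  0.4] w0.0852 g 0.0
 t11.18 p [ 0.6236 -0.1966  0.122 ] F [-0.3  0.  -0.3] w0.0130 g 0.0
grip 0.0080 t12.04 p [ 0.6241 -0.1966  0.1222] F [ 2.8 -0.6 -1.5] w0.0089 g 29.2
detent t12.66 p [ 0.6231 -0.1968  0.1363] F [-0.2 -0.9  0.4] w0.0087 g 29.9
clear t13.29 p [ 0.6236 -0.1966  0.1652] F [-0.1 -0.  -0.8] w0.0087 g 29.8
up t13.74 p [ 0.6235 -0.1965  0.2098] F [-0.   0.2 -0.4] w0.0089 g 29.8
```

View pics/w4.png

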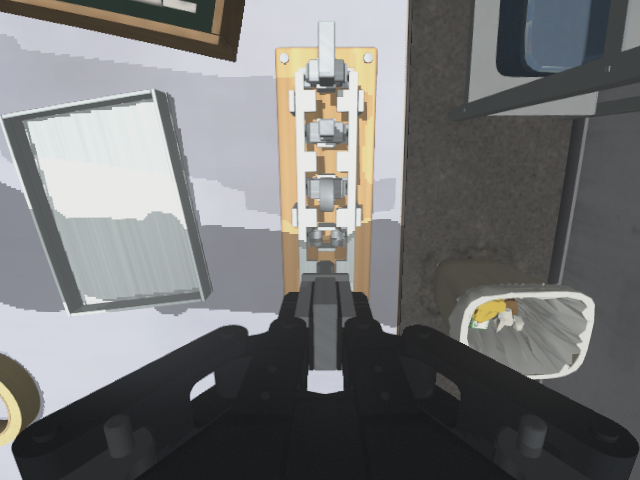

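The tip is held upright at (325,320) and its clip at (325,240) is empty. Now I'll set it in the tray, feeling for the floor.

```bash
cat >> r.py <<'E'
def place(x,y):
    goto([x,y,.21],OR); line_to([x,y,.135]); line_to([x,y,.120],max_speed=.04); pause(.2); st("above"); print(get_eef_rot())
    f0=get_contact_force()[2]
    for z in np.arange(.119,.111,-.0007):
        line_to([x,y,z],max_speed=.02); pause(.1)
        if get_contact_force()[2]-f0>1.5: break
    st("touch %.4f"%z)
def letgo(x,y):
    for w in (.0085,.009,.0095,.010,.011,.013,.016,.02,.03): gripper_to(w)
    gripper_to(.07); st("open")
    line_to([x,y,.24])
E
python3 - <<'E'
from r import *
place(.449,-.198)
E
```

```text
above t15.90 p [ 0.4492 -0.1981  0.1202] F [ 0.7 -0.1 -0.6] w0.0088 g 29.8
[1.79972352e+02 1.25834288e-02 8.87378855e+01]
touch 0.1141 t18.70 p [ 0.4492 -0.1981  0.1148] F [-0.8  0.5  5.1] w0.0090 g 30.6
```

```bash
python3 - <<'E'
from r import *; import cv2
line_to([.449,-.198,.1147],max_speed=.01); pause(.2); st("pre")
letgo(.449,-.198); st("up")
s=snapshot("wrist"); cv2.imwrite("pics/w5.png",s["image"][:,:,::-1])
E
```

```text
pre t19.15 p [ 0.4491 -0.1981  0.1148] F [-0.6  0.4  2.7] w0.0086 g 30.4
open t21.61 p [ 0.449  -0.198   0.1147] F [ 0.1  0.2 -0. ] w0.0697 g 0.0
up t22.59 p [ 0.4483 -0.1978  0.2391] F [ 0.5 -0.6  0.4] w0.0702 g 0.0
```

View pics/w5.png

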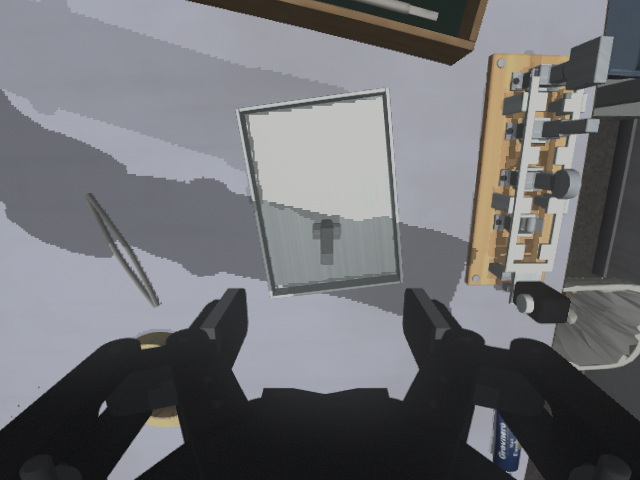

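The first tip stands upright in the tray at (327,240). Now the second.

```bash
python3 - <<'E'
from r import *; import cv2
gripper_to(.085)
grab(.06)
if get_grip_force()>18: lift(.06)
if get_grip_force()>18 and get_gripper_width()>.007:
    place(.449,-.140)
E
```

```text
down t24.68 p [ 0.6271 -0.0767  0.1236] F [0.4 0.7 0. ] w0.0847 g 0.0
 t25.57 p [ 0.6262 -0.0766  0.122 ] F [ 0.4  0.6 -0.2] w0.0133 g 0.0
grip 0.0080 t26.43 p [ 0.6265 -0.0766  0.1221] F [ 1.4 -0.9 -0.9] w0.0084 g 29.3
detent t27.05 p [ 0.6258 -0.0766  0.1362] F [-0.5  1.1  0.5] w0.0084 g 29.8
clear t27.68 p [ 0.6262 -0.0766  0.1652] F [ 0.   0.3 -0.3] w0.0089 g 29.8
up t28.13 p [ 0.6261 -0.0766  0.2098] F [ 0.   0.4 -1. ] w0.0087 g 29.8
above t30.28 p [ 0.4492 -0.1401  0.1202] F [0.7 0.5 0.4] w0.0084 g 29.8
[1.79972277e+02 7.89476421e-03 8.87361248e+01]
touch 0.1141 t33.08 p [ 0.4492 -0.14    0.1148] F [-1.9  0.7  5.2] w0.0087 g 30.7
```

```bash
python3 - <<'E'
from r import *; import cv2
line_to([.449,-.140,.1147],max_speed=.01); pause(.2); st("pre")
letgo(.449,-.140); st("up")
goto([.42,-.19,.34],OR); pause(.3)
s=snapshot("wrist"); cv2.imwrite("pics/w6.png",s["image"][:,:,::-1]); st()
E
```

```text
pre t33.53 p [ 0.4491 -0.14    0.1149] F [-0.   0.3  3.7] w0.0083 g 30.4
open t35.99 p [ 0.449  -0.14    0.1147] F [-0.5  0.5 -0.8] w0.0700 g 0.0
up t36.98 p [ 0.4483 -0.1399  0.2391] F [-0.8 -0.8 -0.4] w0.0700 g 0.0
 t37.86 p [ 0.4199 -0.1894  0.339 ] F [0.  0.  0.3] w0.0698 g 0.0
```

View pics/w6.png

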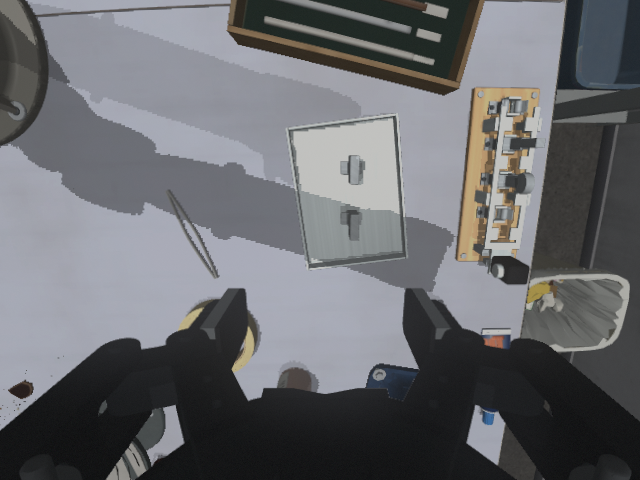

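Both broad tips stand in the tray at (353,170) and (352,222). The lock is open, with the block at (512,270), and the narrow and round tips are still seated at (525,143) and (525,183).

```bash
python3 -c "
from station import *
print(sign_off())"
```

```text
the job is handed in; nothing more can be done
None
```

The job is handed in at about 38 s of the 67 s allowed: the lock is open, both broad tips stand upright in the tray, and the round and narrow tips are still in their clips.

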